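# Open the dressing bottle and tip it over the bowl

### The arm

A 6-joint arm with a two-finger parallel gripper is mounted at the origin on the work surface. World frame = base frame: x ahead of the robot, y to its left, z up, the work surface at z = 0. Lengths are in m, angles in rad, forces in N, time in s.
With the tool pointing down it reaches from about 0.375 to 0.975 m from the base axis. Payload 3.8 kg.
Tool frame: the origin (TCP) lies midway between the tips of the shut fingers; the grasp point (between the pads) lies 19 mm behind it; z points along the fingers, y is the line along which they close (so a half turn about z gives the same grasp; the last joint's range is limited). The gripper opens to 85 mm and grips with 20 to 120 N. Pads are 22 mm wide; open, the fingers measure 114 mm over their backs; the gripper's body (76 mm by 85 mm) begins 54 mm behind the grasp point. The pads swing forward as they close: fully open they stand 13 mm farther back than shut.
Start: joints at [-1.272, 0.264, 1.604, -0, 1.274, -0.037], TCP at [0.222, -0.637, 0.209] pointing down, gripper open.
Joint ranges: [-2.63, 2.63], [-0.94, 2.18], [0.31, 2.57], [-1.31, 4.45], [0, 2.66], [-2.55, 2.55]. Speed limits (rad/s): [2.57, 2.57, 3.14, 3.14, 3.14, 3.14].

### API

Orientations are given as a rotation vector (axis times angle).
In Python, from workcell import bot gives the robot as it stands.
- The arm moves only by the tool servo_tool, never from a script. Its argument "series" is a list of rows, each a list of 7 numbers: the shift along the world's x, y, z in units of 0.15 m (1.0 is 0.15 m), then the turn, a rotation vector about the world's x, y, z in units of 180 degrees (1.0 is 180 degrees), then the closure, from 0 (fully open) to 1 (shut). A call has 1 to 20 rows; each row is the pose to reach, as a shift and turn from the pose commanded when the call began, turning the shorter way round; what a row does not reach only later rows make up. A row lasts 1/10 s, in which the tool goes at most 50 mm and 8.59 degrees, less where a joint would pass 70% of its speed; a pose out of reach is approached as far as the arm can. A call with a number of a shift or a turn outside -1 to 1 is refused whole. A call with a gripper value outside its range is refused whole. The fingers move at their own pace and stop on an object; "newtons" is the grip in N (left out, the last holds). Time passes only in rows, so rows that repeat a pose let the fingers close. It gives the time, the measured TCP pose, the force, the opening and the grip force at its end, in the units of the state.
- bot.read_state(): the state, without advancing time (a new reading comes with each control period).
- bot.read_camera(name): name is "scene" or "side" or "wrist"; returns the picture (384x512x3 uint8, red, green, blue); there is no depth.
- bot.camera_info(name): a dict with "vertical_fov" (degrees; the focal length in pixels is half the picture's height over the tangent of half this angle, whatever the lens; pixels are square), "cx", "cy" (the principal point, pixels), "R" (3x3) and "t" (3): a world point X has camera coordinates R X + t. Camera axes: x right, y down, z forward; pixel columns grow to the right and rows downward; lengths in m; the calibration is good to about 2 mm. The wrist camera is an equidistant fisheye: a pixel r from the principal point sees the ray r / f radians off the axis. A picture is of the moment at which its call begins: read the wrist's pose just before it. camera_info takes no time and is no camera call; for the wrist camera it gives the pose at the moment of the call.
- bot.finish_job(): hands the job in; it is judged then, once.
Trained networks look in the newest picture that a camera, given by its name, has taken for a name from the list of things; names that differ only in an ending like _2 or _b are one class to them, and where a whole thing is asked for, a point or a joint stands for the part that bears it (a point fixed in the world has none). Each returns a list of dicts, best first, with "score" (0 to 1); they miss things now and then, are a little off and sometimes report something else, mostly with a low value. They report only what shows in the picture. A call takes as long as a camera call. They do not tell look-alikes from the thing itself.
- bot.recognise(target, camera): "box" ([left, top, right, bottom] as shares, 0 to 1, of the picture: columns of its width, rows of its height, round what is visible of it).
- bot.trace(target, camera): "mask" (384x512 bool, what is visible of it) and "box" ([left, top, right, bottom] as shares, 0 to 1, of the picture: columns of its width, rows of its height, round what is visible of it).
- bot.mark_of(target, camera): "at" ([row, column] as shares, 0 to 1, of the picture: columns of its width, rows of its height: a listed point, or the origin of a listed thing).
The state is a dict: "time": time; "q": joint angles; "joint_vel": joint speeds; "joint_torque": joint torques, N m; "tool_pos": TCP position; "tcp_rot": TCP orientation; "wrist_force": force on the tool from outside, world axes, zero at the start; "torque": the same for the moment, N m; "width": opening from 0.0 (shut) to 1.0 (fully open); "grip_force": force on a finger pad.
Only numpy, scipy, OpenCV 4.12 (cv2) and the standard library are available. Lean on these libraries where they do the work, as an engineer would, in place of code of your own. Each camera call takes 0.05 s, during which the arm holds its last target. There are 200 camera calls.

### The job

In the wooden condiment block stands a round squeeze bottle with a narrow push-pull cap. While it stands in its well, pull the cap up to open it fully; then draw the bottle out of the block, tip it over onto its side (level) and keep it raised in the gripper with its spout over the mouth of the steel bowl, the bottle clear above the bowl's rim and the cap still open. Finish while holding it there; leave the other two containers standing in the block and do not push the bowl away.

Things in the scene. Friction and masses are not known exactly. Their poses are not given: they have to be found in the camera images.
- bottle_mid (a point): Centre (64 mm above the underside, on the axis) of the loose white round bottle, about 0.3 kg, rigid. Its z axis points along the bottle to the cap. Body: cylinder 56 mm in diameter from the underside to 92 mm up, then a cone narrowing to 25 mm at 104 mm; above that the cap. It stands in one of the three wells (any of them), which hide its lowest 40 mm with 2.5 mm play all round.
- spout (a point): Centre of the top face of the bottle's grey push-pull cap, on the bottle's axis: 128 mm above the bottle's underside when closed, 140 mm when open. The cap is a plain cylinder, 25 mm in diameter and 23 mm high, its top at this point. z points out of the bottle.
- cap (a joint): How far the cap is pulled out along the bottle's axis: 0 m closed, 0.012 m fully open (a stop). It is held by friction of about 1.5 N both ways and stays where it is left; pulled straight up slowly, the bottle stays down by its own weight, but pushing on the cap closes it again.
- caddy: Fixed wooden condiment block, 90 x 330 x 50 mm (its x, y, z); origin at the centre of its underside. Three round wells, 61 mm wide and 40 mm deep, along its y at -105, 0 and +105 mm; their floor is 10 mm above the underside.
- bottle: The same bottle as bottle_mid, origin at the centre of its underside, z along the axis to the cap.
- jar: One of the other two containers in the block: white ceramic jar with flat wooden lid, 57 mm in diameter, 76 mm high, loose. Origin at the centre of its underside.
- mill: The other one: steel grinder with a narrower top, 54 mm in diameter, 82 mm high, loose. Origin at the centre of its underside.
- bowl: Loose round steel bowl on the counter, 0.5 kg. Origin at the centre of its underside.
- bowl_rim (a point): Centre of the bowl's mouth, at rim height (70 mm above the counter); the mouth is 170 mm across.
Not all that is in view belongs to the job. Leave any green look-alike of the mill alone.

How it is judged:
By the outcome, as a careful person would: the job done as asked, in the order asked, and still so for the second after the job is handed in, while the arm keeps its last pose, push and grip.
It also fails if it takes over 59 s, if anything falls off the work surface, if the arm or the gripper's body presses on something with over 40 N, if the wrist force passes 120 N, or if a joint passes its speed limit or range.

## Working session

There is one attempt and no reset: what is moved stays moved. The work goes in short steps, Python scripts to look and compute and a tool call to move; the robot and the scene stay as the last step left them, time stands still between calls to the robot, and variables do not carry over. Pictures are saved under pics/ and viewed, at most 10 in all, crops included, and the job is handed in when it is done.

Besides the shell and the picture viewer there is one more tool, called after ">>>" as a command line: name --pt "numbers of a row" for each row, then --argument value for the rest. servo_tool: Moves the arm, as the interface text tells. Shifts and turns lie within -1 to 1; 1 stands for 0.15 m of shift or 180 degrees of turn. Its arguments: {"type":"object","properties":{"series":{"type":"array","items":{"type":"array","items":{"type":"number"}}},"newtons":{"type":"number"}},"required":["series"]}

```bash
mkdir -p pics; cat > h.py <<'E'
import numpy as np, cv2
from workcell import bot
def ray(cam,at=None,px=None):
    i=bot.camera_info(cam); R=np.array(i["R"]); t=np.array(i["t"])
    f=192/np.tan(np.radians(i["vertical_fov"])/2)
    if px is None: px=(at[1]*512,at[0]*384)
    u=(px[0]-i["cx"])/f; v=(px[1]-i["cy"])/f
    if cam=="wrist":
        th=np.hypot(u,v); s=np.sin(th)/max(th,1e-9); d=np.array([u*s,v*s,np.cos(th)])
    else: d=np.array([u,v,1.])
    d=R.T@d; return -R.T@t, d/np.linalg.norm(d)
def atz(cam,z,**k):
    c,d=ray(cam,**k); return c+d*(z-c[2])/d[2]
def tri(rs):
    A=sum(np.eye(3)-np.outer(d,d) for c,d in rs); b=sum((np.eye(3)-np.outer(d,d))@c for c,d in rs)
    return np.linalg.solve(A,b)
E
python3 - <<'E'
from h import *
np.set_printoptions(precision=3,suppress=True)
for c in ["scene","side"]:
    im=bot.read_camera(c); cv2.imwrite(f"pics/{c}1.png",im[:,:,::-1])
    for n in ["bottle_mid","spout","caddy","bottle","jar","mill","bowl","bowl_rim"]:
        for r in bot.mark_of(n,c)[:3]:
            print(c,n,round(r["score"],2),np.round([r["at"][1]*512,r["at"][0]*384],1), *[atz(c,z,at=r["at"]) for z in {"bottle_mid":[.074],"spout":[.138],"bowl_rim":[.07],"caddy":[0],"bowl":[0]}.get(n,[.01])])
E
```

```text
scene bottle_mid 0.59 [188.8 289.5] [ 0.622 -0.208  0.074]
scene spout 0.48 [186.3 263.2] [ 0.617 -0.201  0.138]
scene caddy 0.85 [218.8 267.8] [ 0.586 -0.101  0.   ]
scene caddy 0.45 [241.6 228.5] [0.548 0.007 0.   ]
scene caddy 0.21 [186.8 263.2] [ 0.529 -0.137  0.   ]
scene bottle 0.89 [190.6 306.6] [ 0.616 -0.205  0.01 ]
scene jar 0.83 [217.7 266.8] [ 0.588 -0.106  0.01 ]
scene mill 0.96 [243.8 231. ] [ 0.562 -0.001  0.01 ]
scene mill 0.73 [203. 211.] [ 0.455 -0.019  0.01 ]
scene bowl 0.65 [280.7 174.1] [0.498 0.2   0.   ]
scene bowl 0.61 [219.1 263.7] [ 0.579 -0.093  0.   ]
scene bowl 0.58 [218.  265.3] [ 0.58  -0.098  0.   ]
scene bowl_rim 0.7 [283.6 149. ] [0.495 0.211 0.07 ]
side bottle_mid 0.86 [261.4 166.2] [ 0.61  -0.199  0.074]
side bottle_mid 0.19 [196.1 299.3] [0.496 0.215 0.074]
side spout 0.64 [256.3 140.5] [ 0.625 -0.202  0.138]
side spout 0.62 [196.2 297.8] [0.458 0.255 0.138]
side spout 0.49 [204.5 325.8] [0.423 0.284 0.138]
side caddy 0.62 [247.5 211.6] [ 0.597 -0.107  0.   ]
side bottle 0.68 [258.  186.2] [ 0.623 -0.205  0.01 ]
side jar 0.94 [249.2 208.6] [ 0.593 -0.107  0.01 ]
side mill 0.88 [285.3 258.4] [0.446 0.006 0.01 ]
side mill 0.65 [234.4 239.3] [0.563 0.005 0.01 ]
side bowl 0.81 [200.5 325.9] [0.502 0.208 0.   ]
side bowl_rim 0.94 [200. 300.] [0.493 0.21  0.07 ]
```

View pics/scene1.png

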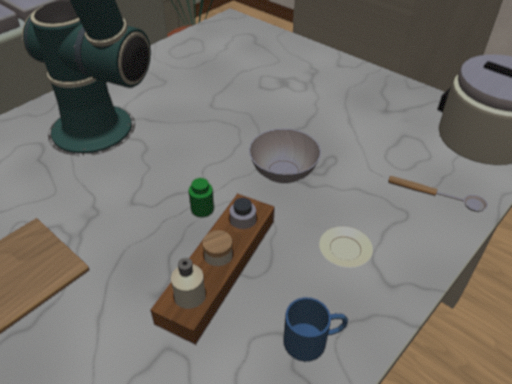

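View pics/side1.png

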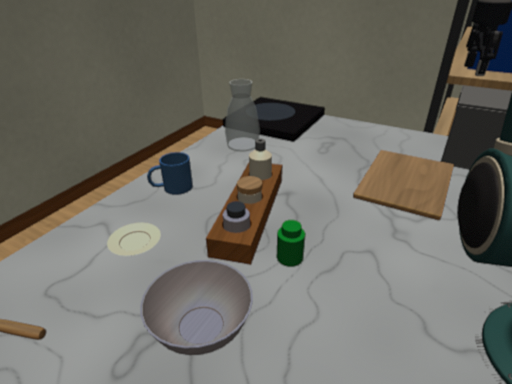

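```bash
python3 - <<'E'
from h import *
im=cv2.imread("pics/scene1.png")[200:340,140:300]; cv2.imwrite("pics/crop1.png",cv2.resize(im,None,fx=4,fy=4,interpolation=3))
np.set_printoptions(precision=3,suppress=True)
s=bot.read_state();print(s)
bot.read_camera("wrist")
for n in ["spout","bottle_mid"]:
  for r in bot.mark_of(n,"wrist")[:2]: print(n,r["score"],r["at"],atz("wrist",.138 if n=="spout" else .074,at=r["at"]))
A=ray("scene",px=(186.3,263.2));B=ray("side",px=(256.3,140.5));print(tri([A,B]))
A=ray("scene",px=(188.8,289.5));B=ray("side",px=(261.4,166.2));print(tri([A,B]))
from scipy.spatial.transform import Rotation as Ro
print(Ro.from_rotvec(s["tcp_rot"]).as_matrix())
E
```

```text
{'time': 0.9, 'q': array([-1.272,  0.264,  1.604, -0.   ,  1.274, -0.037]), 'joint_vel': array([-0.001,  0.001, -0.   , -0.   ,  0.   , -0.001]), 'joint_torque': array([  0.001, -51.504, -36.773,  -0.   ,   0.001,  -0.   ]), 'tool_pos': array([ 0.222, -0.637,  0.209]), 'tcp_rot': array([-3.097, -0.525,  0.   ]), 'wrist_force': array([ 0.075, -0.329, -0.158]), 'torque': array([ 0.076, -0.03 , -0.001]), 'grip_force': 0.0, 'width': 1.00006776982503}
[ 0.621 -0.201  0.14 ]
[ 0.617 -0.207  0.068]
[[ 0.944  0.33  -0.   ]
 [ 0.33  -0.944  0.   ]
 [-0.    -0.    -1.   ]]
```

View pics/crop1.png

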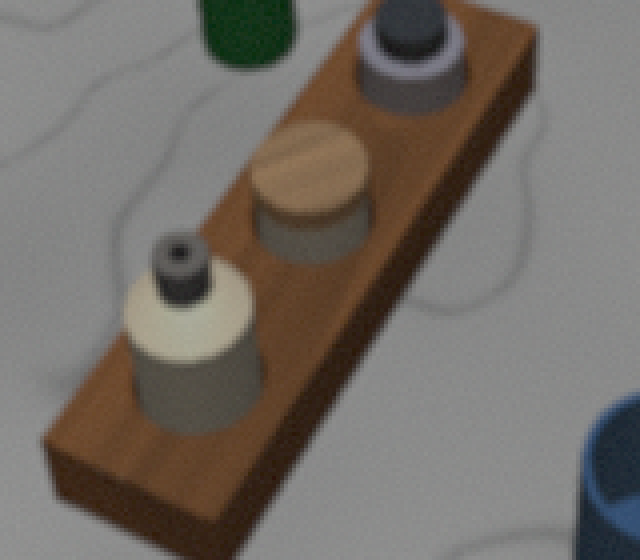

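Candidates: white bottle with grey cap, cap at scene (186,263), against the jar (218,245), the steel mill (243,210), the green look-alike (202,197) and the glass carafe seen in side (241,110). The crop confirms the white bottle with its narrow grey cap in the end well at about (0.619, -0.203).

>>> servo_tool --pt "0.9 1 0.2 0 0 0.1 0" --pt "0.9 1 0.2 0 0 0.1 0" --pt "0.9 1 0.2 0 0 0.1 0" --pt "0.9 1 0.2 0 0 0.1 0" --pt "0.9 1 0.2 0 0 0.1 0"

```text
time: 1.55
tool_pos: [0.3613, -0.4838, 0.2404]
tcp_rot: [2.974, 1.01, 0.004]
wrist_force: [-1.3, -0.0, 0.3]
width: 0.996
grip_force: 0.0
```

>>> servo_tool --pt "0.9 1 0 0 0 0.1 0" --pt "0.9 1 0 0 0 0.1 0" --pt "0.9 1 0 0 0 0.1 0" --pt "0.9 1 0 0 0 0.1 0" --pt "0.9 1 0 0 0 0.1 0"

```text
time: 2.05
tool_pos: [0.4956, -0.3334, 0.2388]
tcp_rot: [-2.779, -1.464, -0.003]
wrist_force: [-0.8, -0.4, 0.4]
width: 1.0
grip_force: 0.0
```

>>> servo_tool --pt "0.5 0.75 0 0 0 0.11 0" --pt "0.5 0.75 0 0 0 0.11 0" --pt "0.5 0.75 0 0 0 0.11 0" --pt "0.5 0.75 0 0 0 0.11 0" --pt "0.5 0.75 0 0 0 0.11 0"

```text
time: 2.55
tool_pos: [0.5673, -0.2253, 0.2386]
tcp_rot: [2.491, 1.914, -0.002]
wrist_force: [-0.1, 0.4, -0.5]
width: 1.003
grip_force: 0.0
```

```bash
cat >> h.py <<'E'
from scipy.spatial.transform import Rotation as Ro
np.set_printoptions(precision=3,suppress=True)
def st():
    s=bot.read_state(); R=Ro.from_rotvec(s["tcp_rot"]).as_matrix()
    print("t",s["time"],"q",s["q"],"p",s["tool_pos"],"F",s["wrist_force"],"w",s["width"],"g",s["grip_force"]); print(R); return s,R
def model(q): return Ro.from_euler("ZYZYZ",[q[0],q[1]+q[2],q[3],q[4],q[5]]).as_matrix()
E
python3 - <<'E'
from h import *
s,R=st()
C=model(s["q"]).T@R; print(C)
im=bot.read_camera("wrist"); cv2.imwrite("pics/w1.png",im[:,:,::-1])
for n,z in [("spout",.138),("bottle_mid",.074)]:
  for r in bot.mark_of(n,"wrist")[:2]: print(n,r["score"],np.array(r["at"])*[384,512],atz("wrist",z,at=r["at"]))
r=bot.trace("spout","wrist")
for k in r[:2]: print(k["score"],np.array(k["box"])*[512,384,512,384])
for A in (60,75,90):
  for q1,th in ((-.7,1.8),(-.7,2.2),(-.4,1.8)):
    a=np.radians(A);t=np.radians(25)
    z=np.array([np.cos(a)*np.cos(t),np.sin(a)*np.cos(t),-np.sin(t)]); y=np.array([np.sin(a),-np.cos(a),0])
    T=np.c_[np.cross(y,z),y,z]
    W=Ro.from_euler("ZY",[q1,th]).as_matrix().T@T@C.T
    print(A,q1,th,Ro.from_matrix(W).as_euler("ZYZ"))
E
```

```text
t 2.55 q [-0.418  0.126  1.712 -0.001  1.304 -0.158] p [ 0.567 -0.225  0.239] F [-0.126  0.422 -0.515] w 1.0025995611019358 g 0.0
[[ 0.257  0.966 -0.001]
 [ 0.966 -0.257 -0.001]
 [-0.001 -0.    -1.   ]]Traceback (most recent call last):
  File "<stdin>", line 3, in <module>
  File "h.py", line 22, in model
    def model(q): return Ro.from_euler("ZYZYZ",[q[0],q[1]+q[2],q[3],q[4],q[5]]).as_matrix()
                         ~~~~~~~~~~~~~^^^^^^^^^^^^^^^^^^^^^^^^^^^^^^^^^^^^^^^^^
  File "scipy/spatial/transform/_rotation.pyx", line 1413, in scipy.spatial.transform._rotation.Rotation.from_euler
ValueError: Expected axis specification to be a non-empty string of upto 3 characters, got ZYZYZ
```

```bash
sed -i 's/^def model.*/def model(q): return (Ro.from_euler("ZY",[q[0],q[1]+q[2]])*Ro.from_euler("ZYZ",q[3:6])).as_matrix()/' h.py
python3 - <<'E'
from h import *
s,R=st()
C=model(s["q"]).T@R; print(C)
im=bot.read_camera("wrist"); cv2.imwrite("pics/w1.png",im[:,:,::-1])
for n,z in [("spout",.138),("bottle_mid",.074)]:
  for r in bot.mark_of(n,"wrist")[:2]: print(n,r["score"],np.array(r["at"])*[384,512],atz("wrist",z,at=r["at"]))
r=bot.trace("spout","wrist")
for k in r[:2]: print(k["score"],np.array(k["box"])*[512,384,512,384])
for A in (60,75,90):
  for q1,th in ((-.7,1.8),(-.7,2.2),(-.4,1.8)):
    a=np.radians(A);t=np.radians(25)
    z=np.array([np.cos(a)*np.cos(t),np.sin(a)*np.cos(t),-np.sin(t)]); y=np.array([np.sin(a),-np.cos(a),0])
    T=np.c_[np.cross(y,z),y,z]
    W=Ro.from_euler("ZY",[q1,th]).as_matrix().T@T@C.T
    print(A,q1,th,Ro.from_matrix(W).as_euler("ZYZ"))
E
```

```text
t 2.55 q [-0.418  0.126  1.712 -0.001  1.304 -0.158] p [ 0.567 -0.225  0.239] F [-0.126  0.422 -0.515] w 1.0025995611019358 g 0.0
[[ 0.257  0.966 -0.001]
 [ 0.966 -0.257 -0.001]
 [-0.001 -0.    -1.   ]]
[[ 0. -1. -0.]
 [ 1.  0. -0.]
 [ 0. -0.  1.]]
spout 0.87 [151.104 301.107] [ 0.615 -0.202  0.138]
bottle_mid 0.8 [145.114 292.608] [ 0.614 -0.206  0.074]
0.79 [286.413 135.014 318.31  166.81 ]
60 -0.7 1.8 [ 1.106  1.63  -0.282]
60 -0.7 2.2 [ 1.117  1.45  -0.641]
60 -0.4 1.8 [ 1.165  1.365 -0.159]
75 -0.7 1.8 [ 1.025  1.853 -0.407]
75 -0.7 2.2 [ 0.965  1.633 -0.747]
75 -0.4 1.8 [ 1.115  1.596 -0.266]
90 -0.7 1.8 [ 0.905  2.063 -0.564]
90 -0.7 2.2 [ 0.791  1.796 -0.884]
90 -0.4 1.8 [ 1.038  1.821 -0.388]
```

View pics/w1.png

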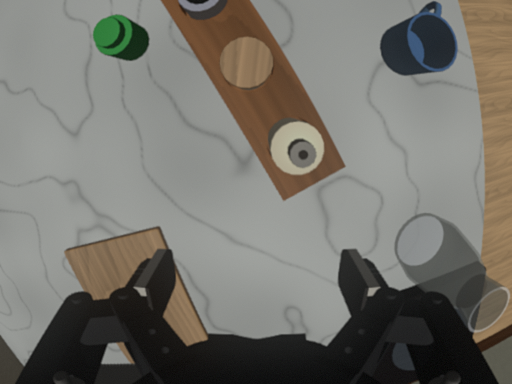

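```bash
python3 - <<'E'
from h import *
for c,p,z in [("side",(243,145),0),("side",(225,140),0),("side",(261,140),0),("wrist",(420,240),0),("wrist",(396,240),0),("wrist",(445,235),0),("wrist",(489,310),.2),("wrist",(302,152.5),.138),("side",(241,82),.2),("side",(175,190),0)]: print(c,p,atz(c,z,px=p))
E
```

```text
side (243, 145) [ 0.797 -0.418  0.   ]
side (225, 140) [ 0.87  -0.424  0.   ]
side (261, 140) [ 0.764 -0.479  0.   ]
wrist (420, 240) [ 0.8   -0.423  0.   ]
wrist (396, 240) [ 0.754 -0.408 -0.   ]
wrist (445, 235) [ 0.853 -0.431  0.   ]
wrist (489, 310) [ 0.797 -0.421  0.2  ]
wrist (302, 152.5) [ 0.616 -0.204  0.138]
side (241, 82) [ 0.797 -0.417  0.2  ]
side (175, 190) [ 0.812 -0.1    0.   ]
```

>>> servo_tool --pt "0.33 0.15 -0.2 0 0 0 0.3" --pt "0.33 0.15 -0.2 0 0 0 0.3" --pt "0.33 0.15 -0.2 0 0 0 0.3" --pt "0.33 0.15 -0.2 0 0 0 0.3" --newtons 20

```text
time: 3.15
tool_pos: [0.6162, -0.2031, 0.2086]
tcp_rot: [-2.492, -1.912, 0.002]
wrist_force: [-0.1, -0.2, 0.2]
width: 0.701
grip_force: 0.0
```

```bash
python3 - <<'E'
from h import *
s,R=st()
im=bot.read_camera("wrist"); cv2.imwrite("pics/w2.png",im[:,:,::-1])
for r in bot.mark_of("spout","wrist")[:2]: print(r["score"],np.array(r["at"])*[384,512],atz("wrist",.138,at=r["at"]))
for k in bot.trace("spout","wrist")[:1]: print(k["score"],np.array(k["box"])*[512,384,512,384])
E
```

```text
t 3.15 q [-0.356  0.216  1.663 -0.001  1.264 -0.095] p [ 0.616 -0.203  0.209] F [-0.086 -0.214  0.221] w 0.7010185339957884 g 0.0
[[ 0.259  0.966 -0.001]
 [ 0.966 -0.259 -0.   ]
 [-0.001 -0.001 -1.   ]]
0.73 [198.797 256.   ] [ 0.616 -0.203  0.138]
0.5 [ 92.198 212.48 ] [ 0.606 -0.11   0.138]
0.65 [242.176 180.288 270.387 213.504]
```

View pics/w2.png

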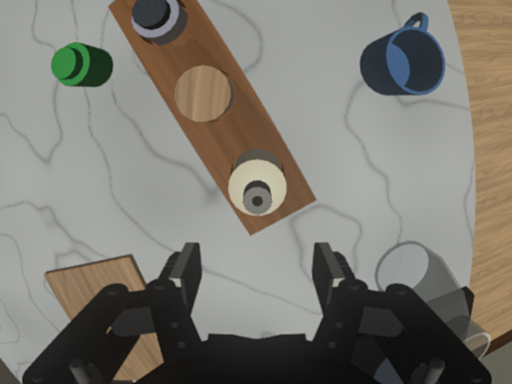

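The wrist view shows the cap at (256,199), centred between the fingers, so (0.616, -0.203) holds. I'll descend on the cap and grip it.

>>> servo_tool --pt "0 0 -0.3 0 0 0 0.45" --pt "0 0 -0.5 0 0 0 0.45" --pt "0 0 -0.6 0 0 0 0.45" --pt "0 0 -0.6 0 0 0 0.45" --pt "0 0 -0.6 0 0 0 0.45"

```text
time: 3.8
tool_pos: [0.6176, -0.2028, 0.1202]
tcp_rot: [2.491, 1.912, 0.001]
wrist_force: [-0.2, -0.7, 0.4]
width: 0.549
grip_force: 0.0
```

>>> servo_tool --pt "0 0 0 0 0 0 0.6" --pt "0 0 0 0 0 0 0.7" --pt "0 0 0 0 0 0 0.8" --pt "0 0 0 0 0 0 0.9" --pt "0 0 0 0 0 0 0.9" --pt "0 0 0 0 0 0 0.9" --pt "0 0 0 0 0 0 0.9" --newtons 20

```text
time: 4.5
tool_pos: [0.6169, -0.2023, 0.1187]
tcp_rot: [-2.492, -1.913, 0.0]
wrist_force: [-0.3, 1.2, 0.6]
width: 0.105
grip_force: 0.0
```

```bash
python3 - <<'E'
from h import *
s,R=st()
im=bot.read_camera("side"); cv2.imwrite("pics/s2.png",cv2.resize(im[90:250,180:340,::-1],None,fx=3.5,fy=3.5,interpolation=3))
E
```

```text
t 4.5 q [-0.355  0.283  1.752  0.     1.107 -0.094] p [ 0.617 -0.202  0.119] F [-0.27   1.161  0.635] w 0.10516009905617404 g 0.0
[[ 0.258  0.966 -0.   ]
 [ 0.966 -0.258  0.   ]
 [ 0.    -0.    -1.   ]]
```

View pics/s2.png

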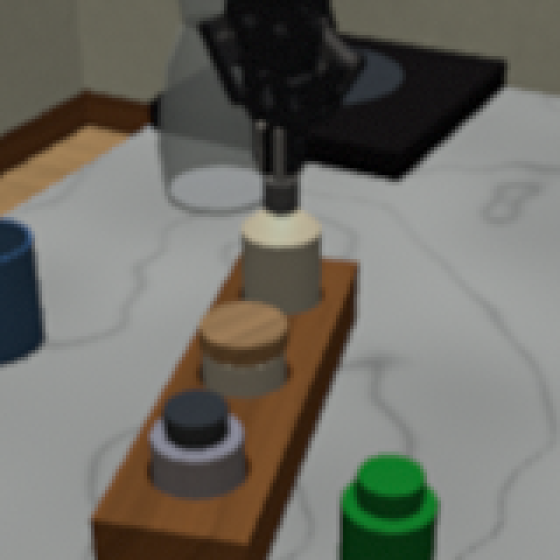

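```bash
python3 - <<'E'
from h import *
s=bot.read_state()
def proj(c,X):
    i=bot.camera_info(c); x=np.array(i["R"])@X+i["t"]; f=192/np.tan(np.radians(i["vertical_fov"])/2)
    return np.array([i["cx"]+f*x[0]/x[2],i["cy"]+f*x[1]/x[2]])
for z in (.119,.138,.150): 
    p=proj("side",np.array([.617,-.2025,z])); print(z,p,(p-[180,90])*3.5, proj("scene",np.array([.617,-.2025,z])))
a=bot.read_camera("scene");b=bot.read_camera("wrist")
for c in("scene","side","wrist"):
    for r in bot.mark_of("spout",c)[:2]: print(c,r["score"],np.array(r["at"])*[384,512],atz(c,.138,at=r["at"]))
cv2.imwrite("pics/m.png",np.hstack([cv2.resize(a[215:305,140:240,::-1],(400,360)),cv2.resize(b[150:330,150:350,::-1],(400,360))]))
E
```

```text
0.119 [259.613 148.401] [278.645 204.403] [186.764 270.57 ]
0.138 [259.592 141.07 ] [278.572 178.746] [185.729 263.735]
0.15 [259.579 136.346] [278.526 162.213] [185.058 259.306]
scene 0.54 [262.81  186.675] [ 0.617 -0.2    0.138]
side 0.43 [140.314 257.587] [ 0.623 -0.204  0.138]
wrist 0.59 [254.016 257.587] [ 0.617 -0.205  0.138]
```

View pics/m.png

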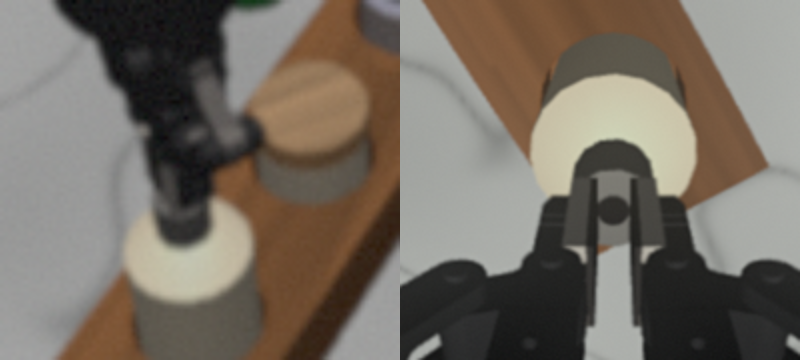

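The pictures show the fingers closed just above the cap's top (wrist crop (610,210)): the tips end about 20 mm short of the nominal TCP. I'll open them, go 16 mm lower and grip again.

>>> servo_tool --pt "0 0 0.03 0 0 0 0.45" --pt "0 0 0.03 0 0 0 0.45" --pt "0 0 0.03 0 0 0 0.45" --pt "0 0 0.03 0 0 0 0.45" --pt "0 0 -0.05 0 0 0 0.45" --pt "0 0 -0.11 0 0 0 0.45" --pt "0 0 -0.11 0 0 0 0.45" --pt "0 0 -0.11 0 0 0 0.45"

```text
time: 5.6
tool_pos: [0.6161, -0.202, 0.101]
tcp_rot: [-2.49, -1.912, 0.002]
wrist_force: [0.4, -0.2, -0.1]
width: 0.55
grip_force: 0.0
```

>>> servo_tool --pt "0 0 0 0 0 0 0.6" --pt "0 0 0 0 0 0 0.7" --pt "0 0 0 0 0 0 0.8" --pt "0 0 0 0 0 0 0.9" --pt "0 0 0 0 0 0 0.9" --pt "0 0 0 0 0 0 0.9" --newtons 20

```text
time: 6.2
tool_pos: [0.6171, -0.2024, 0.1027]
tcp_rot: [2.491, 1.913, 0.0]
wrist_force: [-1.3, 0.3, 1.1]
width: 0.279
grip_force: 21.2
```

>>> servo_tool --pt "0 0 0.01 0 0 0 0.9" --pt "0 0 0.02 0 0 0 0.9" --pt "0 0 0.03 0 0 0 0.9" --pt "0 0 0.04 0 0 0 0.9" --pt "0 0 0.05 0 0 0 0.9" --pt "0 0 0.06 0 0 0 0.9" --pt "0 0 0.06 0 0 0 0.9"

```text
time: 6.9
tool_pos: [0.617, -0.2023, 0.1116]
tcp_rot: [2.492, 1.913, 0.0]
wrist_force: [-0.2, 0.1, -0.5]
width: 0.281
grip_force: 21.1
```

>>> servo_tool --pt "0 0 0.01 0 0 0 0.9" --pt "0 0 0.015 0 0 0 0.9" --pt "0 0 0.02 0 0 0 0.9" --pt "0 0 0.025 0 0 0 0.9" --pt "0 0 0.03 0 0 0 0.9" --pt "0 0 0.035 0 0 0 0.9" --pt "0 0 0.035 0 0 0 0.9" --pt "0 0 0.035 0 0 0 0.9"

```text
time: 7.7
tool_pos: [0.6169, -0.2023, 0.1165]
tcp_rot: [-2.492, -1.913, -0.0]
wrist_force: [-0.4, 0.0, -3.2]
width: 0.282
grip_force: 20.9
```

```bash
python3 - <<'E'
from h import *
s,R=st()
im=bot.read_camera("side"); cv2.imwrite("pics/s3.png",cv2.resize(im[90:250,180:340,::-1],None,fx=3.5,fy=3.5,interpolation=3))
for n in("spout","bottle_mid"):
  for r in bot.mark_of(n,"side")[:1]: print(n,r["score"],np.array(r["at"])*[384,512])
E
```

```text
t 7.7 q [-0.355  0.285  1.753  0.     1.103 -0.094] p [ 0.617 -0.202  0.117] F [-0.449  0.03  -3.19 ] w 0.28162999311361786 g 20.87963730096817
[[ 0.258  0.966  0.   ]
 [ 0.966 -0.258  0.   ]
 [ 0.     0.    -1.   ]]
spout 0.41 [135.398 258.202]
bottle_mid 0.91 [163.699 261.683]
```

View pics/s3.png

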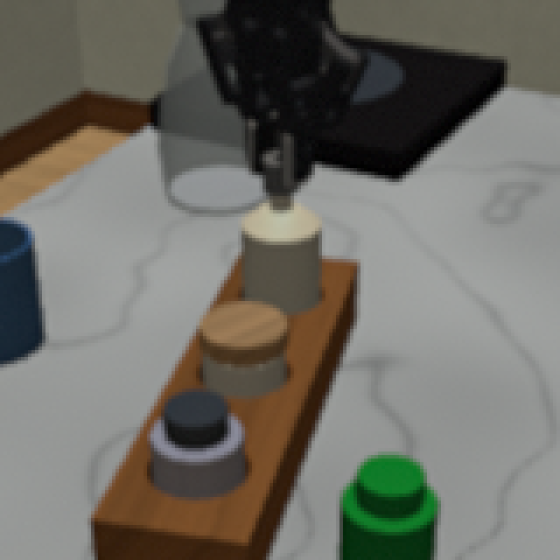

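The stop is reached: the wrist force now carries the bottle's weight (3.2 N), and the grey cap stands clear of the cone at crop (282,200). I'll seat the bottle, release it, rise, and tilt for a side grasp from -y.

>>> servo_tool --pt "0 0 -0.007 0 0 0 0.9" --pt "0 0 -0.007 0 0 0 0.9" --pt "0 0 -0.007 0 0 0 0.6" --pt "0 0 -0.007 0 0 0 0.4" --pt "0 0 -0.007 0 0 0 0.4" --pt "0 0 -0.007 0 0 0 0.4" --pt "0 0 0.2 0 0 0 0.4" --pt "0 0 0.5 0 0 0 0.2" --pt "0 0 0.9 0 0 0 0" --pt "0 0 0.9 0 0 0 0"

```text
time: 8.85
tool_pos: [0.6207, -0.2036, 0.2602]
tcp_rot: [2.483, 1.907, 0.011]
wrist_force: [0.7, -0.4, 0.8]
width: 1.001
grip_force: 0.0
```

>>> servo_tool --pt "-0.05 -0.2 0 0.04 -0.011 0 0" --pt "-0.15 -0.9 -0.15 0.376 -0.101 0 0" --pt "-0.15 -0.9 -0.15 0.376 -0.101 0 0" --pt "-0.15 -0.9 -0.15 0.376 -0.101 0 0" --pt "-0.15 -0.9 -0.15 0.376 -0.101 0 0" --pt "-0.15 -0.9 -0.15 0.376 -0.101 0 0" --pt "-0.15 -0.9 -0.15 0.376 -0.101 0 0" --pt "-0.15 -0.9 -0.15 0.376 -0.101 0 0" --pt "-0.15 -0.9 -0.15 0.376 -0.101 0 0" --pt "-0.15 -0.9 -0.15 0.376 -0.101 0 0" --pt "-0.15 -0.9 -0.15 0.376 -0.101 0 0" --pt "-0.15 -0.9 -0.15 0.376 -0.101 0 0"

```text
time: 10.05
tool_pos: [0.5954, -0.3369, 0.2317]
tcp_rot: [-1.684, -1.299, -1.181]
wrist_force: [0.2, 0.4, 0.9]
width: 0.996
grip_force: 0.0
```

```bash
python3 - <<'E'
from h import *
s,R=st()
for c in("scene","side"):
    bot.read_camera(c)
    for n,z in(("spout",.150),("bottle_mid",.074)):
      for r in bot.mark_of(n,c)[:1]: print(c,n,r["score"],np.array(r["at"])*[384,512],atz(c,z,at=r["at"]))
E
```

```text
t 10.05 q [-0.956  0.737  1.332  0.886  1.942 -0.765] p [ 0.595 -0.337  0.232] F [0.209 0.392 0.897] w 0.9955469733000311 g 0.0
[[ 0.084  0.966  0.243]
 [ 0.334 -0.257  0.907]
 [ 0.939  0.005 -0.345]]
side spout 0.52 [135.283 259.123] [ 0.621 -0.207  0.15 ]
side bottle_mid 0.73 [162.816 260.608] [ 0.621 -0.214  0.074]
```

>>> servo_tool --pt "-0.03 0.2 -0.3 0 0 0 0" --pt "-0.03 0.2 -0.6 0 0 0 0" --pt "-0.03 0.2 -0.75 0 0 0 0" --pt "-0.03 0.2 -0.75 0 0 0 0" --pt "-0.03 0.2 -0.75 0 0 0 0"

```text
time: 10.85
tool_pos: [0.5904, -0.3079, 0.1175]
tcp_rot: [-1.682, -1.292, -1.183]
wrist_force: [1.0, -1.0, 0.0]
width: 1.006
grip_force: 0.0
```

>>> servo_tool --pt "0.07 0.25 -0.1 0 0 0 0" --pt "0.12 0.45 -0.165 0 0 0 0" --pt "0.12 0.45 -0.165 0 0 0 0" --pt "0.12 0.45 -0.165 0 0 0 0"

```text
time: 11.25
tool_pos: [0.6091, -0.2405, 0.0943]
tcp_rot: [-1.683, -1.297, -1.183]
wrist_force: [-0.3, -0.0, 0.4]
width: 0.999
grip_force: 0.0
```

```bash
python3 - <<'E'
from h import *
s,R=st()
a=bot.read_camera("wrist"); b=bot.read_camera("side")
cv2.imwrite("pics/m2.png",np.hstack([cv2.resize(a[:,:,::-1],(480,360)),cv2.resize(b[100:220,200:300,::-1],(300,360))]))
for n in ("spout","bottle_mid"):
  for r in bot.mark_of(n,"wrist")[:1]:
    c,d=ray("wrist",at=r["at"]); k=((np.array([.617,-.2025,0])-c)[:2]@d[:2])/(d[:2]@d[:2]); print(n,r["score"],np.array(r["at"])*[384,512],c+k*d)
E
```

```text
t 11.25 q [-0.87   0.793  1.536  0.896  1.726 -0.928] p [ 0.609 -0.24   0.094] F [-0.31  -0.024  0.352] w 0.9986141264260225 g 0.0
[[ 0.084  0.966  0.244]
 [ 0.332 -0.258  0.907]
 [ 0.94   0.005 -0.342]]
spout 0.71 [125.184 252.518] [ 0.617 -0.203  0.147]
bottle_mid 0.94 [219.11  250.112] [ 0.615 -0.202  0.069]
```

View pics/m2.png

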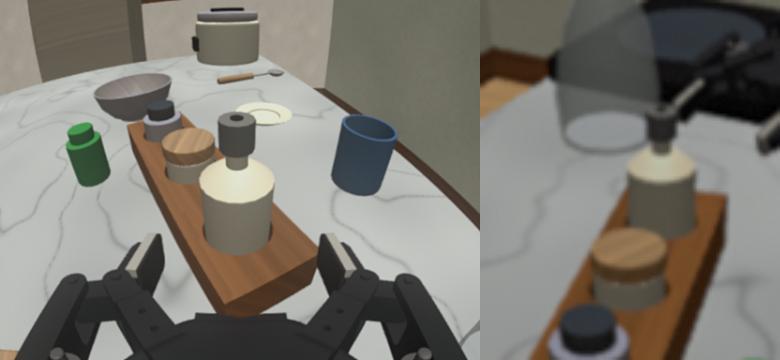

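The wrist view shows the bottle at (237,205) centred between the fingers, with the cap at (237,130) open and its stem visible. I'll insert and grip.

>>> servo_tool --pt "0.04 0.15 -0.05 0 0 0 0" --pt "0.08 0.3 -0.1 0 0 0 0" --pt "0.09 0.4 -0.14 0 0 0 0" --pt "0.09 0.4 -0.14 0 0 0 0" --pt "0.09 0.4 -0.14 0 0 0 0"

```text
time: 11.95
tool_pos: [0.6214, -0.1803, 0.071]
tcp_rot: [-1.683, -1.292, -1.181]
wrist_force: [0.9, -0.0, -0.2]
width: 1.002
grip_force: 0.0
```

>>> servo_tool --pt "0 0 0 0 0 0 0.2" --pt "0 0 0 0 0 0 0.3" --pt "0 0 0 0 0 0 0.5" --pt "0 0 0 0 0 0 0.6" --pt "0 0 0 0 0 0 0.6" --pt "0 0 0 0 0 0 0.6" --pt "0 0 0 0 0 0 0.6" --newtons 60

```text
time: 12.65
tool_pos: [0.6219, -0.1804, 0.0717]
tcp_rot: [-1.683, -1.293, -1.183]
wrist_force: [-1.1, -5.2, 5.1]
width: 0.622
grip_force: 62.5
```

>>> servo_tool --pt "0 0 0.05 0 0 0 0.6" --pt "0 0 0.1 0 0 0 0.6" --pt "0 0 0.2 0 0 0 0.6" --pt "0 0 0.3 0 0 0 0.6" --pt "0 0 0.45 0 0 0 0.6" --pt "0 0 0.6 0 0 0 0.6" --pt "0 0 0.8 0 0 0 0.6" --pt "0 0 1 0 0 0 0.6" --pt "0 0 1 0 0 0 0.6" --pt "0 0 1 0 0 0 0.6"

```text
time: 13.65
tool_pos: [0.6213, -0.1799, 0.2218]
tcp_rot: [-1.684, -1.296, -1.181]
wrist_force: [-0.3, 0.4, -3.7]
width: 0.614
grip_force: 62.8
```

```bash
python3 - <<'E'
from h import *
s,R=st()
r={}
for c in("scene","side","wrist"):
    bot.read_camera(c)
    for n in("spout","bottle_mid","bowl_rim"):
      m=bot.mark_of(n,c)
      if m and m[0]["score"]>.4: r.setdefault(n,[]).append(ray(c,at=m[0]["at"])); print(c,n,m[0]["score"],np.array(m[0]["at"])*[384,512])
for n in r: 
    if len(r[n])>1: print(n,tri(r[n]))
E
```

```text
t 13.65 q [-0.804  0.58   1.613  0.962  1.766 -0.785] p [ 0.621 -0.18   0.222] F [-0.289  0.431 -3.738] w 0.6143428842901348 g 62.796900272369385
[[ 0.086  0.966  0.244]
 [ 0.332 -0.258  0.907]
 [ 0.939  0.003 -0.343]]
scene spout 0.88 [194.688 176.998]
scene bottle_mid 0.63 [227.789 179.917]
scene bowl_rim 0.79 [150.106 282.419]
side spout 0.64 [ 72.998 258.304]
side bowl_rim 0.59 [295.987 195.584]
wrist spout 0.66 [132.71  254.618]
wrist bowl_rim 0.81 [157.786 142.592]
spout [ 0.616 -0.198  0.296]
bowl_rim [0.499 0.207 0.074]
```

Lift confirmed: spout triangulated at z ≈ 0.30, bowl mouth at (0.497, 0.209). Now I'll tip it 90° about the closing line, in place and slowly.

>>> servo_tool --pt "0 0.02 0 -0.024 0.006 0 0.6" --pt "0 0.04 0.02 -0.052 0.014 0 0.6" --pt "0 0.08 0.04 -0.081 0.0215 0 0.6" --pt "0 0.12 0.06 -0.111 0.0295 0 0.6" --pt "0 0.16 0.08 -0.141 0.0375 0 0.6" --pt "0 0.2 0.1 -0.171 0.0455 0 0.6" --pt "0 0.24 0.1 -0.2 0.0535 0 0.6" --pt "0 0.28 0.1 -0.23 0.0615 0 0.6" --pt "0 0.32 0.1 -0.26 0.0695 0 0.6" --pt "0 0.36 0.1 -0.29 0.0775 0 0.6" --pt "0 0.4 0.1 -0.32 0.0855 0 0.6" --pt "0 0.44 0.1 -0.35 0.0935 0 0.6" --pt "0 0.48 0.1 -0.38 0.1015 0 0.6" --pt "0 0.5 0.1 -0.41 0.1095 0 0.6" --pt "0 0.5 0.1 -0.44 0.1175 0 0.6" --pt "0 0.5 0.1 -0.465 0.124 0 0.6" --pt "0 0.5 0.1 -0.483 0.129 0 0.6" --pt "0 0.5 0.1 -0.483 0.129 0 0.6" --pt "0 0.5 0.1 -0.483 0.129 0 0.6"

```text
time: 16.15
tool_pos: [0.6209, -0.1039, 0.2352]
tcp_rot: [2.302, 1.771, -0.403]
wrist_force: [-0.0, 0.3, -3.1]
width: 0.617
grip_force: 63.2
```

```bash
python3 - <<'E'
from h import *
s,R=st()
r={}
for c in("scene","side","wrist"):
    bot.read_camera(c)
    for n in("spout","bottle_mid"):
      m=bot.mark_of(n,c)
      if m and m[0]["score"]>.3: r.setdefault(n,[]).append(ray(c,at=m[0]["at"])); print(c,n,m[0]["score"],np.array(m[0]["at"])*[384,512])
for n in r: 
    if len(r[n])>1: print(n,tri(r[n]))
print("expect",s["tool_pos"]+[.020,.076,.023])
E
```

```text
t 16.15 q [-0.012  0.221  1.648 -0.341  1.373  0.332] p [ 0.621 -0.104  0.235] F [-0.041  0.307 -3.145] w 0.6172118455714872 g 63.22974443435669
[[ 0.241  0.967 -0.088]
 [ 0.909 -0.256 -0.327]
 [-0.339 -0.001 -0.941]]
scene spout 0.4 [170.496 282.624]
scene bottle_mid 0.96 [181.709 229.222]
side spout 0.68 [114.893 201.011]
side bottle_mid 0.6 [100.992 233.421]
wrist spout 0.59 [132.595 259.379]
spout [ 0.652 -0.024  0.256]
bottle_mid [ 0.624 -0.102  0.262]
expect [ 0.641 -0.028  0.258]
```

Level and as expected (spout and mid differ by about 6 mm in z). Now I'll carry it to the bowl.

>>> servo_tool --pt "-0.05 0.1 0 0 0 0 0.6" --pt "-0.15 0.25 0 0 0 0 0.6" --pt "-0.25 0.4 0 0 0 0 0.6" --pt "-0.35 0.55 0 0 0 0 0.6" --pt "-0.5 0.8 0 0 0 0 0.6" --pt "-0.5 0.8 0 0 0 0 0.6"

```text
time: 17.2
tool_pos: [0.5438, 0.0196, 0.2356]
tcp_rot: [2.3, 1.775, -0.402]
wrist_force: [0.1, 0.0, -3.4]
width: 0.621
grip_force: 63.6
```

>>> servo_tool --pt "-0.1 0.15 0 0 0 0 0.6" --pt "-0.2 0.3 0 0 0 0 0.6" --pt "-0.3 0.45 -0.1 0 0 0 0.6" --pt "-0.4 0.65 -0.2 0 0 0 0.6" --pt "-0.49 0.77 -0.35 0 0 0 0.6" --pt "-0.49 0.77 -0.48 0 0 0 0.6" --pt "-0.49 0.77 -0.48 0 0 0 0.6" --pt "-0.49 0.77 -0.48 0 0 0 0.6"

```text
time: 18.0
tool_pos: [0.4729, 0.1306, 0.1641]
tcp_rot: [2.3, 1.769, -0.404]
wrist_force: [0.1, -0.5, -1.7]
width: 0.618
grip_force: 63.8
```

```bash
python3 - <<'E'
from h import *
s,R=st()
r={}
ims=[]
for c in("scene","side","wrist"):
    im=bot.read_camera(c); ims.append(im)
    for n in("spout","bottle_mid","bowl_rim"):
      m=bot.mark_of(n,c)
      if m and m[0]["score"]>.3: r.setdefault(n,[]).append(ray(c,at=m[0]["at"])); print(c,n,m[0]["score"],np.array(m[0]["at"])*[384,512])
for n in r: 
    if len(r[n])>1: print(n,tri(r[n]))
print("expect",s["tool_pos"]+[.020,.076,.023])
cv2.imwrite("pics/m3.png",np.hstack([cv2.resize(ims[0][80:300,140:360,::-1],(400,400)),cv2.resize(ims[1][140:360,110:330,::-1],(400,400))]))
E
```

```text
t 18.0 q [ 0.42   0.109  1.915 -0.276  1.35   0.772] p [0.473 0.131 0.164] F [ 0.141 -0.519 -1.744] w 0.618230326838667 g 63.78864526748657
[[ 0.241  0.967 -0.087]
 [ 0.909 -0.256 -0.33 ]
 [-0.341  0.001 -0.94 ]]
scene spout 0.6 [106.099 286.413]
scene bottle_mid 0.67 [120.    255.386]
scene bowl_rim 0.85 [150.413 285.798]
side spout 0.63 [237.312 190.925]
side bottle_mid 0.85 [216.614 235.418]
side bowl_rim 0.86 [296.602 195.174]
wrist bowl_rim 0.91 [ 61.286 262.093]
spout [0.495 0.21  0.19 ]
bottle_mid [0.473 0.134 0.183]
bowl_rim [0.501 0.21  0.071]
expect [0.493 0.207 0.187]
```

View pics/m3.png

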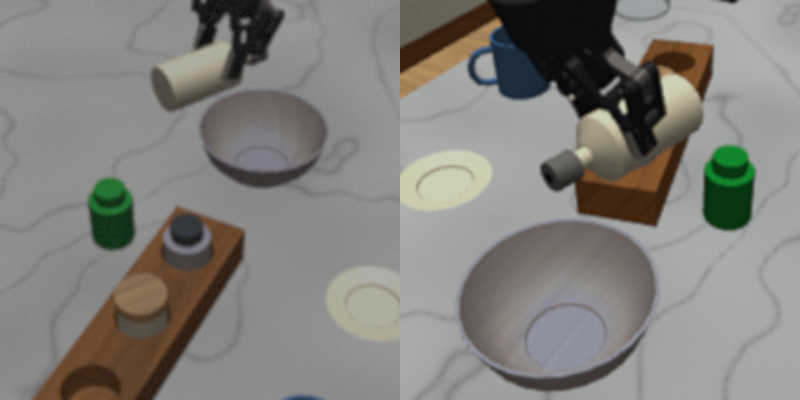

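The picture shows the bottle held level over the bowl with the cap open (spout at side crop (560,170), stem visible). The jar and the mill are still in the block, and the spout at (0.495, 0.210, 0.19) is over the rim centre. I'll settle and hand in.

>>> servo_tool --pt "0 0 0 0 0 0 0.6" --pt "0 0 0 0 0 0 0.6" --pt "0 0 0 0 0 0 0.6" --pt "0 0 0 0 0 0 0.6"

```text
time: 19.0
tool_pos: [0.4729, 0.1307, 0.1637]
tcp_rot: [2.3, 1.769, -0.403]
wrist_force: [0.2, -0.1, -3.2]
width: 0.619
grip_force: 63.8
```

```bash
python3 -c "
from h import *
st(); print(bot.finish_job())"
```

```text
t 19.0 q [ 0.42   0.109  1.915 -0.276  1.349  0.772] p [0.473 0.131 0.164] F [ 0.209 -0.063 -3.25 ] w 0.6192372803529719 g 63.78833055496216
[[ 0.242  0.966 -0.087]
 [ 0.909 -0.257 -0.329]
 [-0.341  0.001 -0.94 ]]
the job is handed in; nothing more can be done
None
```

Job handed in at 19.0 s: the cap was pulled fully open in the well, and the bottle is now held level with its spout about 12 cm above the rim over the bowl's centre; the jar and mill still stand in the block and the bowl has not moved.

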